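# Gauge the edge bander's roller sleeves and sort them

## Task

Try the red roller sleeves on the steel gauge pin one at a time, in the order of their bands: white, yellow, green, blue (green or blue may be missing); slide each down the pin as far as it will go. Stand every sleeve that goes fully home on the foot upright in a bay of its own on the stage plate, flat between the stops, and put every sleeve that sticks half-way into the orange reject bin; right the toppled ones as you need to. Leave the other things on the bench where they are.

Things in the scene. Friction and masses are not known exactly. Their poses are not given: they have to be found in the camera images.
- gauge: Gauge: upright polished steel pin, 30 mm diameter with a bevelled tip (22 mm at the very top), standing 80 mm out of a dark square steel foot 56 x 56 x 15 mm fixed to the table. A sleeve with a clear bore slides down onto the foot; one with a hidden narrow throat sticks with its lower end about 40 mm above it. Origin: under the foot's centre; z up.
- pin_foot (a point): Centre of the top of the gauge's foot, where the pin rises (15 mm above the table).
- pin_top (a point): Centre of the pin's tip, 95 mm above the table.
- stage: Stage plate: fixed aluminium plate 78 x 264 mm, 8 mm thick, long along its y, with low black stops (10 mm high above the plate) that divide it into a row of four square bays, each 56 x 56 mm, 62 mm apart. Origin: under its centre; z up.
- bay1 (a point): Centre of the floor of bay 1 of the stage plate (bay1 at the plate's -y end, bay4 at its +y end), 8 mm above the table; x and y run along the bay's sides.
- bay2 (a point): Centre of the floor of bay 2 of the stage plate (bay1 at the plate's -y end, bay4 at its +y end), 8 mm above the table; x and y run along the bay's sides.
- bay3 (a point): Centre of the floor of bay 3 of the stage plate (bay1 at the plate's -y end, bay4 at its +y end), 8 mm above the table; x and y run along the bay's sides.
- bay4 (a point): Centre of the floor of bay 4 of the stage plate (bay1 at the plate's -y end, bay4 at its +y end), 8 mm above the table; x and y run along the bay's sides.
- bin: Reject bin: fixed low open orange box, 130 (x) x 250 (y) x 45 mm high outside, walls and floor 4 mm thick. Origin: under its centre; z up.
- sleeve_w1: Red square-bodied roller sleeve with a white band 16 mm wide at each end: 46 x 46 mm outside, 90 mm long, round bore 34 mm along its z through both ends (both ends alike). Origin: centre of the sleeve, 45 mm from either end; z along the bore. Starts standing upright on a thin grey sheet. Only one of sleeve_w1 and sleeve_w2 is present.
- sleeve_w2: Red square-bodied roller sleeve with a white band 16 mm wide at each end: 46 x 46 mm outside, 90 mm long, round bore 34 mm along its z through both ends (both ends alike). Origin: centre of the sleeve, 45 mm from either end; z along the bore. Starts lying toppled on its side on a thin grey sheet. Only one of sleeve_w2 and sleeve_w1 is present.
- sleeve_y1: Red square-bodied roller sleeve with a yellow band 16 mm wide at each end: 46 x 46 mm outside, 90 mm long, round bore 34 mm along its z through both ends (both ends alike). Origin: centre of the sleeve, 45 mm from either end; z along the bore. Starts standing upright on a thin grey sheet. Only one of sleeve_y1 and sleeve_y2 is present.
- sleeve_y2: Red square-bodied roller sleeve with a yellow band 16 mm wide at each end: 46 x 46 mm outside, 90 mm long, round bore 34 mm along its z through both ends (both ends alike). Origin: centre of the sleeve, 45 mm from either end; z along the bore. Starts lying toppled on its side on a thin grey sheet. Only one of sleeve_y2 and sleeve_y1 is present.
- sleeve_g1: Red square-bodied roller sleeve with a green band 16 mm wide at each end: 46 x 46 mm outside, 90 mm long, round bore 34 mm along its z through both ends (both ends alike). Origin: centre of the sleeve, 45 mm from either end; z along the bore. Starts lying toppled on its side on a thin grey sheet. Not always present.
- sleeve_b1: Red square-bodied roller sleeve with a blue band 16 mm wide at each end: 46 x 46 mm outside, 90 mm long, round bore 34 mm along its z through both ends (both ends alike). Origin: centre of the sleeve, 45 mm from either end; z along the bore. Starts lying toppled on its side on a thin grey sheet. Not always present.
- screwdriver: Bystander: a screwdriver; not part of the job, leave it where it is.
- wrench: Bystander: a steel wrench; not part of the job, leave it where it is.
- knob_spare: Bystander: a black control knob, 40 mm across, 26 mm high; not part of the job, leave it where it is.
- cleaner: Bystander: a bottle, 60 x 160 mm; not part of the job, leave it where it is.
- grease: Bystander: a can, 72 x 70 mm; not part of the job, leave it where it is.
- roller_spare: Bystander: an orange roller, 64 x 80 mm; not part of the job, leave it where it is.
- cup: Bystander: a grey plastic cup, 76 x 80 mm; not part of the job, leave it where it is.

How it is judged:
By the outcome, as a careful person would: the job done as asked, in the order asked, and still so for the second after the job is handed in, with the robot touching nothing.
Of sleeve_w1, sleeve_w2 only 1 to 1 are there at a start; the rules pass over those that are not, and their reading is None.
Of sleeve_y1, sleeve_y2 only 1 to 1 are there at a start; the rules pass over those that are not, and their reading is None.
Of sleeve_g1, sleeve_b1 only 1 to 2 are there at a start; the rules pass over those that are not, and their reading is None.
At some moment in a run one of sleeve_w1, sleeve_w2, sleeve_y1, sleeve_y2, sleeve_g1, sleeve_b1 may be knocked a few centimetres aside while the robot is not near it.
Once in a run the grip may slacken for a moment while it holds something.
It also fails if it takes over 210 s, if anything falls off the work surface, if the arm or the gripper's body presses on something with over 40 N, if the wrist force passes 120 N, or if a joint passes its speed limit or range.

## Robot

A 6-joint arm with a two-finger parallel gripper is mounted at the origin on the work surface. World frame = base frame: x ahead of the robot, y to its left, z up, the work surface at z = 0. Lengths are in m, angles in rad, forces in N, time in s.
With the tool pointing down it reaches from about 0.25 to 0.775 m from the base axis. Payload 4 kg.
Tool frame: the origin (TCP) lies on the centre line of the jaws, within the pads' length; the fingertips stand robot.tips_ahead ahead of it and the grasp point (between the pads) lies 8 mm behind it (robot.tips_ahead is the distance from the TCP to the fingertips, in m); z points along the fingers, y is the line along which they close (so a half turn about z gives the same grasp; the last joint's range is limited). The gripper opens to 94 mm and grips with 3 to 60 N. Pads are 16 mm wide; open, the fingers measure 119 mm over their backs; the gripper's body (75 mm by 177 mm) begins 78 mm behind the grasp point.
Start: joints at [-1.239, 0.087, 1.371, -0, 1.684, -0.103], TCP at [0.232, -0.499, 0.217] pointing down, gripper open.
Joint ranges: [-3.1, 3.1], [-0.76, 2.03], [0.27, 2.55], [-1.08, 4.22], [0.17, 2.65], [-2.57, 2.57]. Speed limits (rad/s): [2.79, 2.79, 3.14, 3.14, 3.14, 3.14].

## Interface

Orientations are given as [roll, pitch, yaw] about the fixed x, y, z axes, in that order (R = Rz(yaw) Ry(pitch) Rx(roll)).
In Python, from bench import robot, snapshot, close_job, spotter gives the robot as it stands. The module is installed in compiled form; this text tells all that it offers.
- The arm moves only by the tool servo_tool, never from a script. Its argument "commands" is one flat list of numbers, 7 for each row, row after row: the shift along the tool's x, y, z in m, then the turn, a rotation vector about the tool's x, y, z in degrees, then the finger opening in m, from 0 to 0.094. In form: [x, y, z, ax, ay, az, grip, x, y, z, ax, ay, az, grip, ...]. A call has 1 to 10 rows; each row is the pose to reach, as a shift and turn from the pose commanded when the call began, along the tool's axes at that moment; what a row does not reach only later rows make up. A row lasts 1/8 s, in which the tool goes at most 62.5 mm and 10.7 degrees, less where a joint would pass 70% of its speed; a pose out of reach is approached as far as the arm can. A call with a gripper value outside its range is refused whole. The fingers move at their own pace and stop on an object; the grip force is fixed at half the most. Time passes only in rows, so rows that repeat a pose let the fingers close. It gives the time, the measured TCP pose, the force, the opening and the grip force at its end, in the units of the state.
- robot.get_obs(): the state, without advancing time (a new reading comes with each control period).
- snapshot(name): name is "scene" or "top"; returns a dict with "img" (420x560x3 uint8, blue, green, red), "camera_matrix" (3x3 intrinsics, pixels), "extrinsics" (4x4, takes a point from camera to world coordinates). Camera axes: x right, y down, z forward; pixel columns grow to the right and rows downward; lengths in m; the calibration is good to about 2 mm. A picture is of the moment at which its call begins. There is no depth.
- close_job(): hands the job in; it is judged then, once.
Trained networks look in a picture, given as the dict that the camera call returned (one of the last four; its "shot" number tells which), for a name from the list of things; names that differ only in an ending like _2 or _b are one class to them, and where a whole thing is asked for, a point or a joint stands for the part that bears it (a point fixed in the world has none). Each returns a list of dicts, best first, with "conf" (0 to 1); they miss things now and then, are a little off and sometimes report something else, mostly with a low value. They report only what shows in the picture. A call takes as long as a camera call.
- spotter.trace(name, picture): "region" (420x560 bool, what is visible of it) and "box" ([left, top, width, height] in pixels, round what is visible of it).
The state is a dict: "time": time; "joint_positions": joint angles; "qvel": joint speeds; "joint_torque": joint torques, N m; "tool_pos": TCP position; "ee_rot": TCP orientation; "wrist_force": force on the tool from outside, world axes, zero at the start; "wrist_torque": the same for the moment, N m; "width": finger opening in m; "finger_force": force on a finger pad.
Only numpy, scipy, OpenCV 4.12 (cv2) and the standard library are available. Lean on these libraries where they do the work, as an engineer would, in place of code of your own. Each camera call takes 0.05 s, during which the arm holds its last target. There are 200 camera calls.

## Working session

There is one attempt and no reset: what is moved stays moved. The work goes in short steps, Python scripts to look and compute and a tool call to move; the robot and the scene stay as the last step left them, time stands still between calls to the robot, and variables do not carry over. Pictures are saved under pics/ and viewed, at most 14 in all, crops included, and the job is handed in when it is done.

Besides the shell and the picture viewer there is one more tool, called after "Emit:" by a JSON object that holds its "api" and its "payload". servo_tool: Moves the arm, as the interface text tells. Its arguments: {"type":"object","properties":{"commands":{"type":"array","items":{"type":"number"}}},"required":["commands"]}

```bash
mkdir -p pics; python3 - <<'E'
from bench import robot, snapshot
import cv2, numpy as np
print({k:(np.round(v,3).tolist() if not isinstance(v,dict) else v) for k,v in robot.get_obs().items()})
print(robot.tips_ahead)
for n in ("top","scene"):
    p=snapshot(n); cv2.imwrite(f"pics/{n}0.png",cv2.resize(p["img"],(784,588),interpolation=cv2.INTER_CUBIC))
    print(n,np.round(p["camera_matrix"],1).tolist(),np.round(p["extrinsics"],3).tolist())
E
```

```text
{'time': 0.0, 'joint_positions': [-1.239, 0.088, 1.372, -0.0, 1.684, -0.103], 'qvel': [-0.001, -0.001, 0.001, -0.0, -0.0, -0.001], 'joint_torque': [-0.002, -34.018, -30.243, 0.072, 0.033, -0.0], 'tool_pos': [0.232, -0.498, 0.215], 'ee_rot': [-3.139, -0.0, 0.435], 'wrist_force': [-0.024, -0.347, -0.249], 'wrist_torque': [-0.044, 0.057, 0.01], 'finger_force': 0.0, 'width': 0.094}
0.011
top [[412.6, 0.0, 279.2], [0.0, 412.6, 206.1], [0.0, 0.0, 1.0]] [[0.012, -0.981, 0.195, 0.4], [-1.0, -0.008, 0.021, -0.016], [-0.02, -0.195, -0.981, 1.2], [0.0, 0.0, 0.0, 1.0]]
scene [[407.6, 0.0, 275.5], [0.0, 407.6, 206.6], [0.0, 0.0, 1.0]] [[-0.763, 0.491, -0.421, 1.059], [0.647, 0.583, -0.492, 0.512], [0.004, -0.647, -0.762, 0.9], [0.0, 0.0, 0.0, 1.0]]
```

View pics/top0.png

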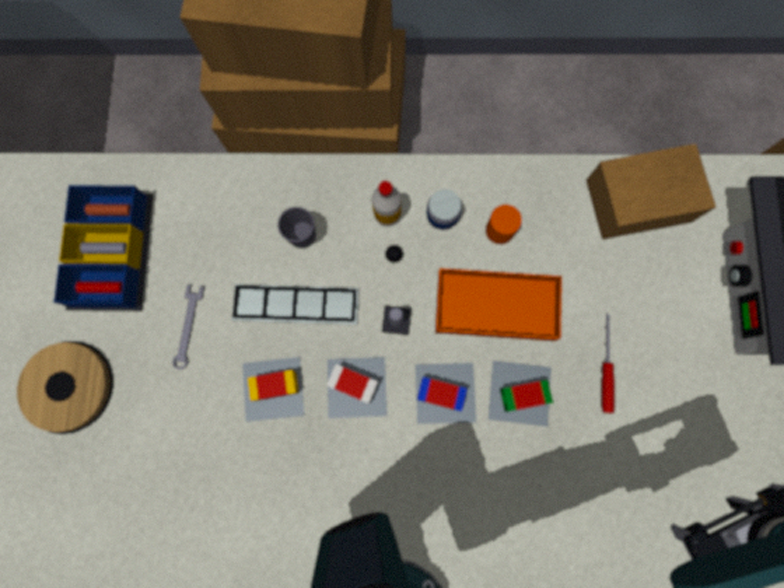

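View pics/scene0.png

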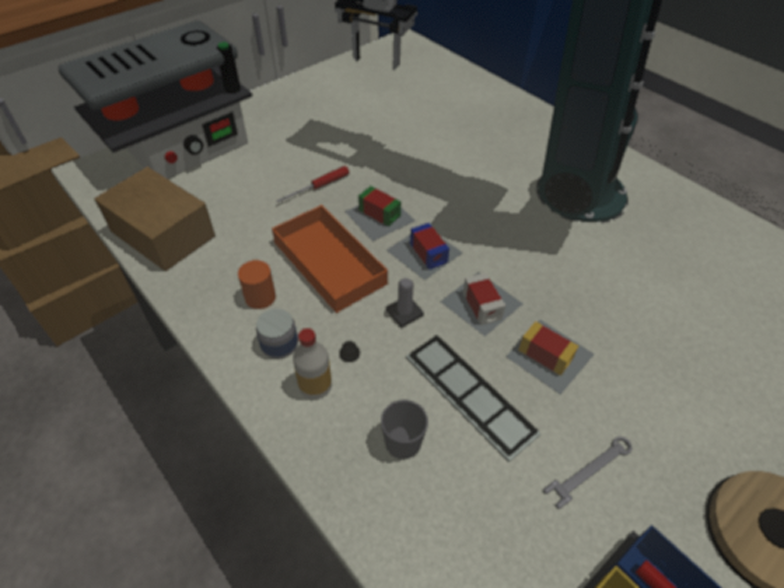

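```bash
cat > h.py <<'E'
import numpy as np, cv2
from scipy.optimize import minimize
from scipy.spatial.transform import Rotation as Ro
from bench import robot, snapshot, spotter
def box(sx,sy,z0,z1): return np.array([[x,y,z] for x in(-sx/2,sx/2) for y in(-sy/2,sy/2) for z in(z0,z1)])
def cyl(d,z0,z1): return np.array([[d/2*np.cos(a),d/2*np.sin(a),z] for a in np.linspace(0,6.28,24) for z in(z0,z1)])
LY=[box(.09,.046,.001,.047)]            # lying sleeve, axis = local x
def UP(z): return [box(.046,.046,z,z+.09)]
SH={'gauge':[box(.056,.056,0,.015),np.vstack([cyl(.03,.015,.09),cyl(.022,.09,.095)])],
    'stage':[box(.078,.264,0,.008),box(.074,.248,0,.018)],'bin':[box(.13,.25,0,.045)]}
def proj(p,P):
    E=p['extrinsics']; c=(P-E[:3,3])@E[:3,:3]; u=c@p['camera_matrix'].T; return u[:,:2]/u[:,2:]
def render(p,parts,T):
    m=np.zeros((420,560),np.uint8)
    for B in parts:
        h=cv2.convexHull((proj(p,Ro.from_euler('z',T[2]).apply(B)+[T[0],T[1],0])*16).astype(np.float32)).astype(np.int32)
        cv2.fillConvexPoly(m,h,255,cv2.LINE_AA,4)
    return cv2.GaussianBlur(m,(0,0),1.2).astype(float)/255
def ray(p,uv,z):
    E=p['extrinsics']; d=E[:3,:3]@np.linalg.solve(p['camera_matrix'],[uv[0],uv[1],1]); return E[:3,3]+d*(z-E[2,3])/d[2]
def fit(name,parts,pics,yaws=(0,),verb=True):
    ms=[]
    for p in pics:
        r=spotter.trace(name,p)
        if r: ms.append((p,cv2.GaussianBlur(r[0]['region'].astype(np.uint8)*255,(0,0),1.2)/255.,r[0]['conf'],r[0]['region']))
    if not ms: print(name,'none'); return None
    v,u=np.nonzero(ms[0][3]); g=ray(ms[0][0],(u.mean(),v.mean()),np.vstack(parts)[:,2].mean())
    best=None
    for y in yaws:
        f=lambda T:sum(((render(p,parts,T)-m)**2).sum()/m.sum() for p,m,_,_ in ms)
        r=minimize(f,[g[0],g[1],y],method='Nelder-Mead',options=dict(initial_simplex=np.array([g[0],g[1],y])+np.array([[0,0,0],[.015,0,0],[0,.015,0],[0,0,.25]]),xatol=1e-4,fatol=1e-5))
        if best is None or r.fun<best.fun: best=r
    if verb: print(name,np.round(best.x,4),'yawdeg',round(np.degrees(best.x[2]),1),'cost',round(best.fun,3),'conf',[round(float(m[2]),2) for m in ms])
    return best.x
def grab(tag=None):
    P=[snapshot('top'),snapshot('scene')]
    if tag: [cv2.imwrite(f'pics/{tag}{i}.png',p['img']) for i,p in enumerate(P)]
    return P
def Rt(yaw,tilt):   # tool x heading yaw (deg), tilt: 0 down, 90 pointing along heading
    return Ro.from_euler('z',yaw,degrees=True)*Ro.from_euler('x',180,degrees=True)*Ro.from_euler('y',tilt,degrees=True)
def state():
    o=robot.get_obs(); return np.array(o['tool_pos']),Ro.from_euler('xyz',o['ee_rot']),o
def deltas(*targets, start=None):
    """each target (grasp point xyz, yaw, tilt): shift mm & rotvec deg from start pose (measured), all from the same start"""
    p,R=start if start else state()[:2]
    for g,y,t in targets:
        Q=Rt(y,t); tp=np.array(g)+Q.apply([0,0,.008])
        print('shift',np.round(R.inv().apply(tp-p),4),'rot',np.round((R.inv()*Q).as_rotvec(degrees=True),1))
def pose(g,y,t):
    Q=Rt(y,t); return np.array(g)+Q.apply([0,0,.008]),Q
E
python3 - <<'E'
from h import *
P=grab()
for n in('gauge','stage','bin'): 
    x=fit(n,SH[n],P); [fit(n,SH[n],[p]) for p in P]
for n in('sleeve_w2','sleeve_y2','sleeve_g1','sleeve_b1'): fit(n,LY,P,(1.1,1.57,2.0)); 
E
```

```text
gauge [ 0.5711 -0.0013 -0.0963] yawdeg -5.5 cost 0.178 conf [0.81, 0.59]
gauge [ 0.5707 -0.0013 -0.0878] yawdeg -5.0 cost 0.045 conf [0.81]
gauge [ 5.7270e-01 -7.0000e-04  1.3333e+00] yawdeg 76.4 cost 0.124 conf [0.59]
stage [ 0.6057  0.2128 -0.0291] yawdeg -1.7 cost 0.099 conf [0.84, 0.63]
stage [ 0.6029  0.2104 -0.0269] yawdeg -1.5 cost 0.044 conf [0.84]
stage [ 0.6083  0.2144 -0.0213] yawdeg -1.2 cost 0.03 conf [0.63]
bin [ 0.6049 -0.209  -0.0614] yawdeg -3.5 cost 0.024 conf [0.62, 0.65]
bin [ 0.6024 -0.2093 -0.0587] yawdeg -3.4 cost 0.01 conf [0.62]
bin [ 0.6067 -0.2086 -0.0636] yawdeg -3.6 cost 0.005 conf [0.65]
sleeve_w2 [0.4394 0.086  1.1587] yawdeg 66.4 cost 0.059 conf [0.72, 0.87]
sleeve_y2 [0.4322 0.2441 1.7962] yawdeg 102.9 cost 1.963 conf [0.9, 0.64]
sleeve_g1 [ 0.4197 -0.2602  1.7495] yawdeg 100.2 cost 0.051 conf [0.77, 0.95]
sleeve_b1 [ 0.4207 -0.0921  1.3175] yawdeg 75.5 cost 0.081 conf [0.67, 0.6]
```

```bash
python3 - <<'E'
from h import *
c=np.array([.4394,.086,.024]);y=66.4;u=np.array([np.cos(np.radians(y)),np.sin(np.radians(y)),0])
g=c+.02*u+[0,0,.003]
deltas((g+[0,0,.13],y,-30))
h=pose(g+[0,0,.13],y,-30)
deltas((g,y,-30),start=h)
E
```

```text
shift [ 0.4467 -0.4535  0.0664] rot [-10.9 -28.7 -40.5]
shift [ 0.065  -0.      0.1126] rot [0. 0. 0.]
```

Emit:
{"api": "servo_tool", "payload": {"commands": [0.4467,-0.4535,0.0664,-10.9,-28.7,-40.5,0.07,0.4467,-0.4535,0.0664,-10.9,-28.7,-40.5,0.07,0.4467,-0.4535,0.0664,-10.9,-28.7,-40.5,0.07,0.4467,-0.4535,0.0664,-10.9,-28.7,-40.5,0.07,0.4467,-0.4535,0.0664,-10.9,-28.7,-40.5,0.07,0.4467,-0.4535,0.0664,-10.9,-28.7,-40.5,0.07,0.4467,-0.4535,0.0664,-10.9,-28.7,-40.5,0.07,0.4467,-0.4535,0.0664,-10.9,-28.7,-40.5,0.07,0.4467,-0.4535,0.0664,-10.9,-28.7,-40.5,0.07,0.4467,-0.4535,0.0664,-10.9,-28.7,-40.5,0.07]}}

```text
time: 2.45
tool_pos: [0.4414, 0.0888, 0.1516]
ee_rot: [3.14, 0.524, 1.158]
wrist_force: [1.5, -1.0, 0.3]
width: 0.0704
finger_force: 0.0
```

```bash
python3 - <<'E'
from h import *
P=grab(); fit('sleeve_w2',LY,P,(1.1,))
c=np.array([.4394,.086,.024]);y=66.4;u=np.array([np.cos(np.radians(y)),np.sin(np.radians(y)),0])
g=c+.02*u+[0,0,.003]
deltas((g+[0,0,.04],y,-30),(g,y,-30))
E
```

```text
sleeve_w2 [0.4399 0.0858 1.1683] yawdeg 66.9 cost 0.095 conf [0.82, 0.55]
shift [ 0.0582 -0.0008  0.0715] rot [0.  0.1 0.1]
shift [ 0.0783 -0.0008  0.1061] rot [0.  0.1 0.1]
```

Emit:
{"api": "servo_tool", "payload": {"commands": [0.058,-0.0005,0.0715,0,0,0,0.07,0.058,-0.0005,0.0715,0,0,0,0.07,0.068,-0.0005,0.089,0,0,0,0.07,0.078,-0.0005,0.106,0,0,0,0.07,0.078,-0.0005,0.106,0,0,0,0.07,0.078,-0.0005,0.106,0,0,0,0.03,0.078,-0.0005,0.106,0,0,0,0.03,0.078,-0.0005,0.106,0,0,0,0.03,0.078,-0.0005,0.106,0,0,0,0.03,0.078,-0.0005,0.106,0,0,0,0.03]}}

```text
time: 3.9
tool_pos: [0.4469, 0.1002, 0.0217]
ee_rot: [3.139, 0.524, 1.158]
wrist_force: [0.2, 1.1, 5.2]
width: 0.0462
finger_force: 29.8
```

```bash
cat >> h.py <<'E'
import json
def hold(c,yaw):  # record sleeve centre in tool frame
    p,R,_=state(); d=R.inv().apply(np.array(c)-p); d[1]=0; json.dump(d.tolist(),open('d.json','w')); print('d',np.round(d,4), 'yaw off', round(np.degrees((R.as_matrix()[:2,1]@[np.cos(np.radians(yaw)),np.sin(np.radians(yaw))])),1))
def sdeltas(*T):  # targets (sleeve centre, yaw, tilt)
    d=np.array(json.load(open('d.json'))); p,R,_=state()
    for C,y,t in T:
        Q=Rt(y,t); tp=np.array(C)-Q.apply(d)
        print('shift',np.round(R.inv().apply(tp-p),4),'rot',np.round((R.inv()*Q).as_rotvec(degrees=True),1),'tcp',np.round(tp,4))
PIN=np.array([.5712,-.0012]); SY=-1.5
E
python3 - <<'E'
from h import *
hold([.4394,.086,.024],66.4)
sdeltas(([.4394,.086,.20],66.4,-30),([*PIN,.20],SY,60))
E
```

```text
d [-0.015  0.     0.006] yaw off 0.0
shift [-0.088  -0.0008 -0.1524] rot [ 0.1  0.  -0.1] tcp [0.4458 0.1006 0.1977]
shift [-0.1336  0.1571 -0.1468] rot [-19.2  78.3  72.1] tcp [ 0.5735 -0.0013  0.216 ]
```

Emit:
{"api": "servo_tool", "payload": {"commands": [-0.02,0,-0.035,0,0,0,0.03,-0.05,0,-0.087,0,0,0,0.03,-0.088,0,-0.152,0,0,0,0.03,-0.1336,0.1571,-0.1468,-19.2,78.3,72.1,0.03,-0.1336,0.1571,-0.1468,-19.2,78.3,72.1,0.03,-0.1336,0.1571,-0.1468,-19.2,78.3,72.1,0.03,-0.1336,0.1571,-0.1468,-19.2,78.3,72.1,0.03,-0.1336,0.1571,-0.1468,-19.2,78.3,72.1,0.03,-0.1336,0.1571,-0.1468,-19.2,78.3,72.1,0.03,-0.1336,0.1571,-0.1468,-19.2,78.3,72.1,0.03]}}

```text
time: 5.15
tool_pos: [0.5724, -0.0018, 0.214]
ee_rot: [2.893, -0.577, 0.442]
wrist_force: [-0.2, -0.7, -1.0]
width: 0.046
finger_force: 29.8
```

```bash
python3 - <<'E'
from h import *
sdeltas(([*PIN,.20],SY,60),([*PIN,.155],SY,60))
E
```

```text
shift [ 0.0021  0.0002 -0.0009] rot [-5.8 23.8 21.7] tcp [ 0.5735 -0.0013  0.216 ]
shift [-0.0225 -0.009   0.0356] rot [-5.8 23.8 21.7] tcp [ 0.5735 -0.0013  0.171 ]
```

Emit:
{"api": "servo_tool", "payload": {"commands": [0.002,0,-0.001,-5.8,23.8,21.7,0.03,0.002,0,-0.001,-5.8,23.8,21.7,0.03,0.002,0,-0.001,-5.8,23.8,21.7,0.03,0.002,0,-0.001,-5.8,23.8,21.7,0.03,0.002,0,-0.001,-5.8,23.8,21.7,0.03,0.002,0,-0.001,-5.8,23.8,21.7,0.03]}}

```text
time: 5.9
tool_pos: [0.5756, -0.0011, 0.2198]
ee_rot: [3.133, -1.048, -0.015]
wrist_force: [0.4, 0.7, -1.2]
width: 0.046
finger_force: 29.8
```

```bash
python3 - <<'E'
from h import *
P=grab()
print(state()[2]['tool_pos'],state()[2]['ee_rot'])
fit('sleeve_w2',UP(.155),P); 
t=P[0]['img'][60:300,170:400]; s=P[1]['img'][60:300,170:400]
cv2.imwrite('pics/w1.png',cv2.resize(np.hstack([t,s]),None,fx=1.7,fy=1.7))
sdeltas(([*PIN,.152],SY,60))
E
```

```text
[ 0.57531788 -0.00102877  0.21907818] [ 3.13389517 -1.0469231  -0.01605835]
sleeve_w2 [ 0.5716 -0.0024 -0.0678] yawdeg -3.9 cost 0.074 conf [0.88]
shift [-0.044   0.0002  0.024 ] rot [-0.1  0.1  0.3] tcp [ 0.5735 -0.0013  0.168 ]
```

View pics/w1.png

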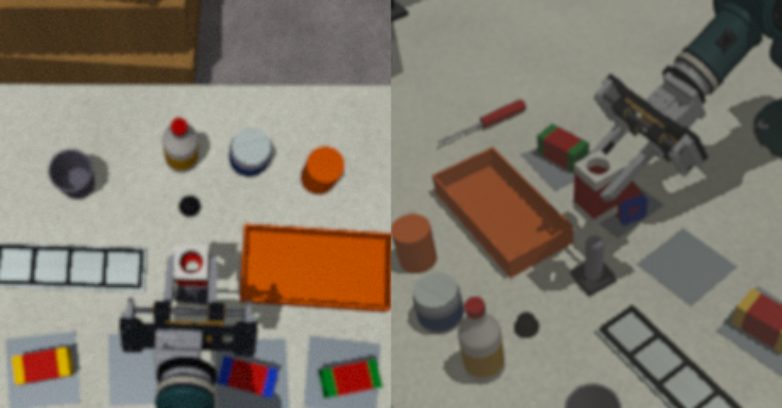

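Emit:
{"api": "servo_tool", "payload": {"commands": [-0.022,0,0.012,0,0,0,0.03,-0.044,0,0.024,0,0,0,0.03,-0.044,0,0.024,0,0,0,0.03,-0.051,0,0.028,0,0,0,0.03,-0.058,0,0.032,0,0,0,0.03,-0.065,0,0.036,0,0,0,0.03,-0.072,0,0.04,0,0,0,0.03]}}

```text
time: 6.98
tool_pos: [0.5738, -0.0007, 0.1369]
ee_rot: [3.137, -1.049, -0.019]
wrist_force: [-0.5, 2.2, 0.4]
width: 0.046
finger_force: 29.9
```

Emit:
{"api": "servo_tool", "payload": {"commands": [-0.007,0,0.004,0,0,0,0.03,-0.014,0,0.008,0,0,0,0.03,-0.018,0,0.0105,0,0,0,0.03,-0.0225,0,0.013,0,0,0,0.03,-0.0225,0,0.013,0,0,0,0.03]}}

```text
time: 7.6
tool_pos: [0.5745, -0.0014, 0.1121]
ee_rot: [3.135, -1.051, -0.018]
wrist_force: [1.3, 1.7, 2.5]
width: 0.046
finger_force: 3.0
```

Emit:
{"api": "servo_tool", "payload": {"commands": [0,0,0,0,0,0,0.03,0,0,0,0,0,0,0.03,0,0,0,0,0,0,0.03]}}

```text
time: 7.98
tool_pos: [0.5744, -0.0014, 0.1121]
ee_rot: [3.135, -1.051, -0.018]
wrist_force: [3.9, 2.3, 6.2]
width: 0.0456
finger_force: 30.0
```

```bash
python3 - <<'E'
from h import *
P=grab(); print(state()[2]['finger_force'])
for z in(.015,.035,.05,.055,.06): print(z); fit('sleeve_w2',UP(z),P)
cv2.imwrite('pics/w2.png',cv2.resize(P[1]['img'][130:260,240:400],None,fx=4,fy=4))
E
```

```text
29.998193085193634
0.015
sleeve_w2 [ 0.5742 -0.0051 -0.0662] yawdeg -3.8 cost 0.646 conf [0.7, 0.71]
0.035
sleeve_w2 [ 0.571  -0.0056 -0.072 ] yawdeg -4.1 cost 0.324 conf [0.7, 0.71]
0.05
sleeve_w2 [ 0.5713 -0.0038 -0.0651] yawdeg -3.7 cost 0.203 conf [0.7, 0.71]
0.055
sleeve_w2 [ 0.5717 -0.0029 -0.0067] yawdeg -0.4 cost 0.23 conf [0.7, 0.71]
0.06
sleeve_w2 [ 0.5714 -0.0027  0.0171] yawdeg 1.0 cost 0.286 conf [0.7, 0.71]
```

View pics/w2.png

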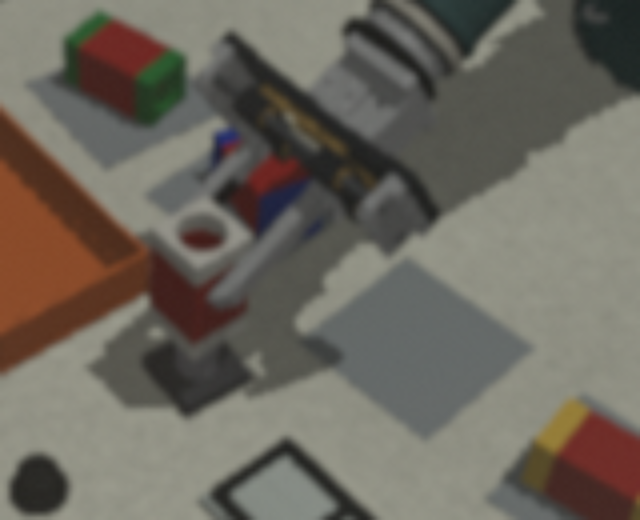

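Emit:
{"api": "servo_tool", "payload": {"commands": [-0.004,0,0.0025,0,0,0,0.03,-0.008,0,0.005,0,0,0,0.03,-0.008,0,0.005,0,0,0,0.03]}}

```text
time: 8.95
tool_pos: [0.5762, -0.0018, 0.1088]
ee_rot: [-3.141, -1.057, -0.018]
wrist_force: [-10.9, 8.6, 22.8]
width: 0.0461
finger_force: 30.0
```

Emit:
{"api": "servo_tool", "payload": {"commands": [0.006,0,-0.0035,0,0,0,0.03,0.006,0,-0.0035,0,0,0,0.06,0.006,0,-0.0035,0,0,0,0.06,0.006,0,-0.0035,0,0,0,0.06,0.006,0,-0.0035,0,0,0,0.06]}}

```text
time: 9.57
tool_pos: [0.5717, -0.0031, 0.106]
ee_rot: [3.139, -1.043, -0.019]
wrist_force: [-0.1, 0.1, 0.8]
width: 0.0603
finger_force: 0.0
```

```bash
python3 - <<'E'
from h import *
P=grab(); print(state()[2]['finger_force'])
for z in(.015,.045,.05,.055,.06): print(z); fit('sleeve_w2',UP(z),P)
cv2.imwrite('pics/w3.png',cv2.resize(P[1]['img'][130:260,240:400],None,fx=4,fy=4))
E
```

```text
0.0
0.015
sleeve_w2 [ 0.5704 -0.0058 -0.1113] yawdeg -6.4 cost 0.65 conf [0.73, 0.75]
0.045
sleeve_w2 [ 0.5684 -0.0055 -0.0833] yawdeg -4.8 cost 0.254 conf [0.73, 0.75]
0.05
sleeve_w2 [ 0.5696 -0.0052 -0.0575] yawdeg -3.3 cost 0.243 conf [0.73, 0.75]
0.055
sleeve_w2 [ 0.5703 -0.0041  0.1238] yawdeg 7.1 cost 0.274 conf [0.73, 0.75]
0.06
sleeve_w2 [ 0.5703 -0.0035  0.062 ] yawdeg 3.6 cost 0.326 conf [0.73, 0.75]
```

Emit:
{"api": "servo_tool", "payload": {"commands": [0.006,0,0,0,0,0,0.03,0.006,0,0,0,0,0,0.03,0.006,0,0,0,0,0,0.03,0.006,0,0,0,0,0,0.03]}}

```text
time: 10.68
tool_pos: [0.5756, -0.003, 0.113]
ee_rot: [3.139, -1.045, -0.018]
wrist_force: [2.1, 1.2, 2.0]
width: 0.0465
finger_force: 29.5
```

```bash
python3 - <<'E'
from h import *
hold([*PIN,.0975],-91)
sdeltas(([*PIN,.17],SY,60),([.605,-.275,.17],-3.5,60),([.605,-.275,.055],-3.5,60))
E
```

```text
d [-0.0156  0.      0.0039] yaw off 57.3
shift [ 0.0627 -0.0016 -0.0364] rot [-0.3  0.1  0.2] tcp [ 0.5756 -0.0013  0.1855]
shift [ 0.0822  0.2716 -0.0022] rot [-2.   0.1  1.2] tcp [ 0.6094 -0.2753  0.1855]
shift [-0.0173  0.2715  0.0555] rot [-2.   0.1  1.2] tcp [ 0.6094 -0.2753  0.0705]
```

Emit:
{"api": "servo_tool", "payload": {"commands": [0.03,0,-0.018,0,0,0,0.03,0.063,0,-0.036,0,0,0,0.03,0.066,0,-0.036,0,0,0,0.03,0.082,0.27,-0.002,-2,0,1,0.03,0.082,0.27,-0.002,-2,0,1,0.03,0.082,0.27,-0.002,-2,0,1,0.03,0.082,0.27,-0.002,-2,0,1,0.03,0.082,0.27,-0.002,-2,0,1,0.03,0.082,0.27,-0.002,-2,0,1,0.03,0.03,0.27,0.028,-2,0,1,0.03]}}

```text
time: 11.92
tool_pos: [0.6108, -0.2761, 0.1287]
ee_rot: [3.12, -1.052, -0.042]
wrist_force: [1.0, -0.6, -2.0]
width: 0.0457
finger_force: 30.0
```

```bash
python3 - <<'E'
from h import *
P=grab(); fit('sleeve_w2',UP(.06),P)
sdeltas(([.605,-.275,.055],-3.5,60))
E
```

```text
sleeve_w2 [ 0.6026 -0.2805 -0.4713] yawdeg -27.0 cost 0.749 conf [0.65, 0.72]
shift [-0.0431  0.0039  0.0271] rot [-0.2  0.4  0. ] tcp [ 0.6094 -0.2753  0.0705]
```

Emit:
{"api": "servo_tool", "payload": {"commands": [-0.025,0.003,0.016,0,0,0,0.03,-0.043,0.003,0.0265,0,0,0,0.03,-0.043,0.003,0.0265,0,0,0,0.03,-0.043,0.003,0.0265,0,0,0,0.058,-0.043,0.003,0.0265,0,0,0,0.058,-0.043,0.003,0.0265,0,0,0,0.058,-0.043,0.003,-0.03,0,0,0,0.058,0.02,0.003,-0.09,0,0,0,0.07,0.07,0.003,-0.09,0,0,0,0.07]}}

```text
time: 13.25
tool_pos: [0.5625, -0.2739, 0.2235]
ee_rot: [3.137, -1.042, -0.058]
wrist_force: [0.8, -0.7, 0.6]
width: 0.0694
finger_force: 0.0
```

```bash
python3 - <<'E'
from h import *
P=grab('b'); fit('sleeve_w2',UP(.004),P)
for p in P: fit('sleeve_y2',LY,[p],(1.6,1.8,2.))
y=102.9;u=np.array([np.cos(np.radians(y)),np.sin(np.radians(y)),0])
g=np.array([.4322,.2441,.024])+.02*u+[0,0,.003]
deltas((g+[0,0,.13],y,-30))
cv2.imwrite('pics/w4.png',cv2.resize(P[0]['img'][100:330,160:410],None,fx=2.4,fy=2.4))
E
```

```text
sleeve_w2 [ 0.6105 -0.2772 -0.0595] yawdeg -3.4 cost 0.15 conf [0.86, 0.95]
sleeve_y2 [0.4329 0.2448 1.7237] yawdeg 98.8 cost 0.07 conf [0.78]
sleeve_y2 [0.4377 0.2469 1.7725] yawdeg 101.6 cost 0.036 conf [0.55]
shift [-0.1443 -0.524  -0.1081] rot [  29.5  -60.5 -110.7]
```

View pics/w4.png

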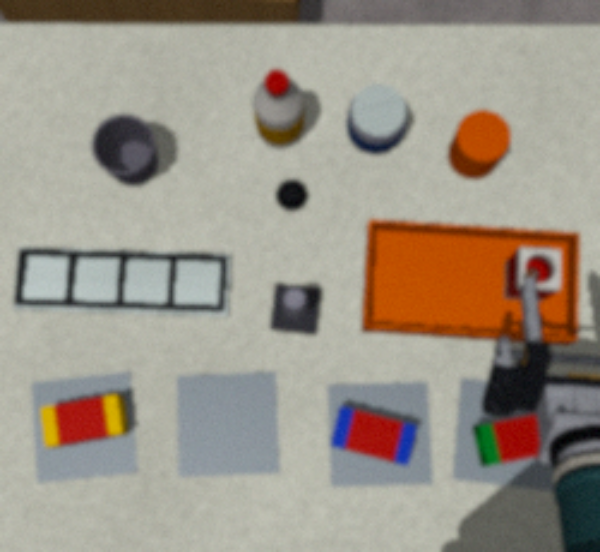

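```bash
python3 - <<'E'
from h import *
y=100.5;u=np.array([np.cos(np.radians(y)),np.sin(np.radians(y)),0])
g=np.array([.4345,.2456,.024])+.02*u+[0,0,.003]
deltas((g+[0,0,.13],y,-30))
E
```

```text
shift [-0.1429 -0.5258 -0.1056] rot [  28.9  -61.9 -108.4]
```

Emit:
{"api": "servo_tool", "payload": {"commands": [-0.143,-0.526,-0.1056,28.9,-61.9,-108.4,0.07,-0.143,-0.526,-0.1056,28.9,-61.9,-108.4,0.07,-0.143,-0.526,-0.1056,28.9,-61.9,-108.4,0.07,-0.143,-0.526,-0.1056,28.9,-61.9,-108.4,0.07,-0.143,-0.526,-0.1056,28.9,-61.9,-108.4,0.07,-0.143,-0.526,-0.1056,28.9,-61.9,-108.4,0.07,-0.143,-0.526,-0.1056,28.9,-61.9,-108.4,0.07,-0.143,-0.526,-0.1056,28.9,-61.9,-108.4,0.07,-0.143,-0.526,-0.1056,28.9,-61.9,-108.4,0.07,-0.143,-0.526,-0.1056,28.9,-61.9,-108.4,0.07]}}

```text
time: 14.8
tool_pos: [0.4298, 0.2638, 0.1469]
ee_rot: [2.939, 0.325, 1.454]
wrist_force: [-0.1, -0.3, -0.6]
width: 0.0701
finger_force: 0.0
```

```bash
python3 - <<'E'
from h import *
P=grab()
for p in P: fit('sleeve_y2',LY,[p],(1.6,1.8,2.))
y=100.5;u=np.array([np.cos(np.radians(y)),np.sin(np.radians(y)),0])
g=np.array([.4345,.2456,.024])+.02*u+[0,0,.003]
deltas((g+[0,0,.13],y,-30),(g+[0,0,.05],y,-30),(g,y,-30))
E
```

```text
sleeve_y2 [0.4338 0.2444 1.7678] yawdeg 101.3 cost 0.009 conf [0.93]
sleeve_y2 [0.4381 0.2469 1.7944] yawdeg 102.8 cost 0.013 conf [0.81]
shift [ 0.0004  0.0002 -0.0021] rot [  4.5  -9.8 -17.6]
shift [ 0.0255 -0.0157  0.0722] rot [  4.5  -9.8 -17.6]
shift [ 0.0412 -0.0255  0.1186] rot [  4.5  -9.8 -17.6]
```

Emit:
{"api": "servo_tool", "payload": {"commands": [0,0,-0.002,4.5,-9.8,-18.2,0.07,0,0,-0.002,4.5,-9.8,-18.6,0.07,0.0255,-0.0157,0.0722,4.5,-9.8,-18.6,0.07,0.0255,-0.0157,0.0722,4.5,-9.8,-18.6,0.07,0.034,-0.021,0.095,4.5,-9.8,-18.6,0.07,0.0412,-0.0255,0.1186,4.5,-9.8,-18.6,0.07,0.0412,-0.0255,0.1186,4.5,-9.8,-18.6,0.07,0.0412,-0.0255,0.1186,4.5,-9.8,-18.6,0.03,0.0412,-0.0255,0.1186,4.5,-9.8,-18.6,0.03,0.0412,-0.0255,0.1186,4.5,-9.8,-18.6,0.03]}}

```text
time: 16.25
tool_pos: [0.4333, 0.2625, 0.0237]
ee_rot: [-3.139, 0.522, 1.774]
wrist_force: [-0.3, 0.3, 3.1]
width: 0.0455
finger_force: 30.0
```

Emit:
{"api": "servo_tool", "payload": {"commands": [0,0,0,0,0,0,0.03,0,0,0,0,0,0,0.03]}}

```text
time: 16.5
tool_pos: [0.4333, 0.2625, 0.0237]
ee_rot: [-3.139, 0.523, 1.774]
wrist_force: [-1.3, 0.4, 5.4]
width: 0.0459
finger_force: 30.0
```

```bash
python3 - <<'E'
from h import *
hold([.4355,.2456,.024],102)
sdeltas(([.4355,.2456,.20],102,-30),([*PIN,.20],SY,60))
E
```

```text
d [-0.0149  0.      0.0082] yaw off -0.4
shift [-0.0879 -0.0018 -0.1525] rot [-0.3 -0.  -0.3] tcp [0.432  0.2622 0.1997]
shift [-0.3445  0.082  -0.0247] rot [-29.   62.7 107.6] tcp [ 0.5715 -0.0012  0.217 ]
```

Emit:
{"api": "servo_tool", "payload": {"commands": [-0.02,0,-0.035,0,0,0,0.03,-0.05,0,-0.087,0,0,0,0.03,-0.088,-0.001,-0.152,0,0,0,0.03,-0.3445,0.082,-0.0247,-29,62.7,107.6,0.03,-0.3445,0.082,-0.0247,-29,62.7,107.6,0.03,-0.3445,0.082,-0.0247,-29,62.7,107.6,0.03,-0.3445,0.082,-0.0247,-29,62.7,107.6,0.03,-0.3445,0.082,-0.0247,-29,62.7,107.6,0.03,-0.3445,0.082,-0.0247,-29,62.7,107.6,0.03,-0.3445,0.082,-0.0247,-29,62.7,107.6,0.03]}}

```text
time: 17.75
tool_pos: [0.5708, -0.0029, 0.2147]
ee_rot: [2.732, -0.397, 0.849]
wrist_force: [-0.0, 1.3, -1.4]
width: 0.0456
finger_force: 30.0
```

```bash
python3 - <<'E'
from h import *
sdeltas(([*PIN,.20],SY,60))
E
```

```text
shift [ 0.0025  0.0001 -0.0016] rot [-11.8  25.9  43.9] tcp [ 0.5715 -0.0012  0.217 ]
```

Emit:
{"api": "servo_tool", "payload": {"commands": [0.0025,0,-0.0016,-11.8,25.9,43.9,0.03,0.0025,0,-0.0016,-11.8,25.9,43.9,0.03,0.0025,0,-0.0016,-11.8,25.9,43.9,0.03,0.0025,0,-0.0016,-11.8,25.9,43.9,0.03,0.0025,0,-0.0016,-11.8,25.9,43.9,0.03,0.0025,0,-0.0016,-11.8,25.9,43.9,0.03,0.0025,0,-0.0016,-11.8,25.9,43.9,0.03,0.0025,0,-0.0016,-11.8,25.9,43.9,0.03]}}

```text
time: 18.75
tool_pos: [0.5726, -0.0001, 0.2193]
ee_rot: [3.131, -1.047, -0.009]
wrist_force: [-0.2, -0.3, -2.1]
width: 0.046
finger_force: 30.0
```

```bash
python3 - <<'E'
from h import *
P=grab('y'); fit('sleeve_y2',UP(.155),P); fit('sleeve_y2',UP(.155),P[:1])
sdeltas(([*PIN,.152],SY,60),([*PIN,.112],SY,60))
E
```

```text
sleeve_y2 [ 0.5716 -0.0021 -0.0532] yawdeg -3.0 cost 2.36 conf [0.81, 0.72]
sleeve_y2 [ 0.571  -0.0025 -0.0577] yawdeg -3.3 cost 0.324 conf [0.81]
shift [-0.043   0.001   0.0242] rot [-0.2  0.1  0.4] tcp [ 0.5715 -0.0012  0.169 ]
shift [-0.0776  0.0008  0.0442] rot [-0.2  0.1  0.4] tcp [ 0.5715 -0.0012  0.129 ]
```

Emit:
{"api": "servo_tool", "payload": {"commands": [-0.022,0.0005,0.012,0,0,0,0.03,-0.043,0.0008,0.024,0,0,0,0.03,-0.043,0.0008,0.024,0,0,0,0.03,-0.051,0.0008,0.0288,0,0,0,0.03,-0.058,0.0008,0.033,0,0,0,0.03,-0.065,0.0008,0.037,0,0,0,0.03,-0.072,0.0008,0.041,0,0,0,0.03,-0.0776,0.0008,0.044,0,0,0,0.03,-0.0776,0.0008,0.044,0,0,0,0.03]}}

```text
time: 20.12
tool_pos: [0.5716, -0.0011, 0.1299]
ee_rot: [3.133, -1.047, -0.011]
wrist_force: [-0.4, 0.6, -1.1]
width: 0.0458
finger_force: 30.0
```

Emit:
{"api": "servo_tool", "payload": {"commands": [-0.004,0,0.0023,0,0,0,0.03,-0.008,0,0.0046,0,0,0,0.03,-0.012,0,0.007,0,0,0,0.03,-0.017,0,0.01,0,0,0,0.03,-0.017,0,0.01,0,0,0,0.03]}}

```text
time: 20.75
tool_pos: [0.5716, -0.0012, 0.1099]
ee_rot: [3.133, -1.047, -0.012]
wrist_force: [-0.0, -0.3, -1.0]
width: 0.0459
finger_force: 30.0
```

Emit:
{"api": "servo_tool", "payload": {"commands": [-0.005,0,0.003,0,0,0,0.03,-0.01,0,0.0058,0,0,0,0.03,-0.01,0,0.0058,0,0,0,0.03]}}

```text
time: 21.12
tool_pos: [0.5714, -0.0015, 0.0991]
ee_rot: [3.138, -1.046, -0.012]
wrist_force: [4.9, 4.2, -2.2]
width: 0.0455
finger_force: 30.0
```

Emit:
{"api": "servo_tool", "payload": {"commands": [-0.004,0,0.0023,0,0,0,0.03,-0.008,0,0.0046,0,0,0,0.03,-0.012,0,0.007,0,0,0,0.03,-0.0155,0,0.009,0,0,0,0.03,-0.0155,0,0.009,0,0,0,0.03]}}

```text
time: 21.75
tool_pos: [0.5717, -0.0016, 0.0826]
ee_rot: [-3.139, -1.049, -0.01]
wrist_force: [3.2, 8.8, -0.2]
width: 0.046
finger_force: 30.0
```

Emit:
{"api": "servo_tool", "payload": {"commands": [-0.003,0,0.0017,0,0,0,0.03,-0.005,0,0.003,0,0,0,0.03,-0.005,0,0.003,0,0,0,0.03]}}

```text
time: 22.12
tool_pos: [0.572, -0.0016, 0.0772]
ee_rot: [-3.139, -1.05, -0.009]
wrist_force: [3.7, 7.3, 0.7]
width: 0.0459
finger_force: 30.0
```

Emit:
{"api": "servo_tool", "payload": {"commands": [0,0,0,0,0,0,0.06,0,0,0,0,0,0,0.06,0,0,0,0,0,0,0.06,0,0,-0.05,0,0,0,0.07,0,0,-0.09,0,0,0,0.07,0.06,0,-0.12,0,0,0,0.07,0.11,0,-0.15,0,0,0,0.07,0.11,0,-0.15,0,0,0,0.07]}}

```text
time: 23.12
tool_pos: [0.4974, -0.0016, 0.233]
ee_rot: [3.139, -1.04, -0.014]
wrist_force: [0.5, 0.6, 0.5]
width: 0.0699
finger_force: 0.0
```

```bash
python3 - <<'E'
from h import *
P=grab('y2'); print(state()[2]['tool_pos'])
for z in(.015,.02,.025): fit('sleeve_y2',UP(z),P); 
deltas(([*PIN,.20],88.5,0),([*PIN,.076],88.5,0))
E
```

```text
[ 0.50115156 -0.00291667  0.24390445]
sleeve_y2 [ 0.5702 -0.0022  0.0717] yawdeg 4.1 cost 0.324 conf [0.8, 0.78]
sleeve_y2 [ 0.5698 -0.0017  0.0858] yawdeg 4.9 cost 0.375 conf [0.8, 0.78]
sleeve_y2 [ 0.5705 -0.0016  0.0888] yawdeg 5.1 cost 0.448 conf [0.8, 0.78]
shift [ 0.0024 -0.0006  0.0831] rot [ 46.2 -46.7 -80.4]
shift [-0.1047 -0.0007  0.1457] rot [ 46.2 -46.7 -80.4]
```

Emit:
{"api": "servo_tool", "payload": {"commands": [0.0024,-0.0006,0.083,46.2,-46.7,-80.4,0.07,0.0024,-0.0006,0.083,46.2,-46.7,-80.4,0.07,0.0024,-0.0006,0.083,46.2,-46.7,-80.4,0.07,0.0024,-0.0006,0.083,46.2,-46.7,-80.4,0.07,0.0024,-0.0006,0.083,46.2,-46.7,-80.4,0.07,0.0024,-0.0006,0.083,46.2,-46.7,-80.4,0.07,0.0024,-0.0006,0.083,46.2,-46.7,-80.4,0.07,0.0024,-0.0006,0.083,46.2,-46.7,-80.4,0.07,0.0024,-0.0006,0.083,46.2,-46.7,-80.4,0.07,0.0024,-0.0006,0.083,46.2,-46.7,-80.4,0.07]}}

```text
time: 24.78
tool_pos: [0.572, -0.0013, 0.1934]
ee_rot: [-3.14, 0.003, 1.55]
wrist_force: [0.0, -0.6, -0.3]
width: 0.0698
finger_force: 0.0
```

```bash
python3 - <<'E'
from h import *
deltas(([*PIN,.20],88.5,0),([*PIN,.08],88.5,0))
S=np.array([.604,.2115]);a=np.radians(-1.5)
for i in range(4): print(S+(i-1.5)*.062*np.array([-np.sin(a),np.cos(a)]))
E
```

```text
shift [ 0.0001 -0.0008  0.0014] rot [-0.1  0.1  0.3]
shift [ 0.0004 -0.0006  0.1214] rot [-0.1  0.1  0.3]
[0.60156554 0.11853187]
[0.60318851 0.18051062]
[0.60481149 0.24248938]
[0.60643446 0.30446813]
```

Emit:
{"api": "servo_tool", "payload": {"commands": [0,-0.0006,0.05,0,0,0,0.07,0,-0.0006,0.09,0,0,0,0.07,0,-0.0006,0.1214,0,0,0,0.07,0,-0.0006,0.1214,0,0,0,0.07,0,-0.0006,0.1214,0,0,0,0.03,0,-0.0006,0.1214,0,0,0,0.03,0,-0.0006,0.1214,0,0,0,0.03,0,-0.0006,0.1214,0,0,0,0.03,0,-0.0006,0.1214,0,0,0,0.03]}}

```text
time: 25.9
tool_pos: [0.5727, -0.0017, 0.0754]
ee_rot: [3.136, 0.001, 1.545]
wrist_force: [-0.9, -0.1, 5.4]
width: 0.046
finger_force: 29.9
```

```bash
cat >> h.py <<'E'
def bay(i): a=np.radians(-1.5); return np.array([.605,.212])+(i-2.5)*.062*np.array([-np.sin(a),np.cos(a)])
E
python3 - <<'E'
from h import *
hold([*PIN,.060],88.5)
sdeltas(([*PIN,.165],88.5,0),([*bay(4),.165],88.5,0),([*bay(4),.057],88.5,0))
E
```

```text
d [0.0005 0.     0.0154] yaw off 0.0
shift [-1.00e-04 -9.00e-04 -1.05e-01] rot [0.3 0.1 0. ] tcp [ 0.5712 -0.0017  0.1804]
shift [ 0.3069  0.0275 -0.1052] rot [0.3 0.1 0. ] tcp [0.6074 0.3045 0.1804]
shift [0.307  0.0269 0.0028] rot [0.3 0.1 0. ] tcp [0.6074 0.3045 0.0724]
```

Emit:
{"api": "servo_tool", "payload": {"commands": [0,0,-0.04,0,0,0,0.03,0,0,-0.08,0,0,0,0.03,0,0,-0.11,0,0,0,0.03,0.15,0.014,-0.105,0,0,0,0.03,0.307,0.0275,-0.105,0,0,0,0.03,0.307,0.0275,-0.105,0,0,0,0.03,0.307,0.0275,-0.105,0,0,0,0.03,0.307,0.0275,-0.105,0,0,0,0.03,0.307,0.0275,-0.105,0,0,0,0.03,0.307,0.0275,-0.06,0,0,0,0.03]}}

```text
time: 27.15
tool_pos: [0.6094, 0.3058, 0.1374]
ee_rot: [3.13, -0.002, 1.546]
wrist_force: [1.3, 0.9, -1.5]
width: 0.0456
finger_force: 29.9
```

```bash
python3 - <<'E'
from h import *
P=grab('y3')
sdeltas(([*bay(4),.057],88.5,0),([*bay(4),.054],88.5,0)); fit('sleeve_y2',UP(.075),P); fit('stage',SH['stage'],P)
cv2.imwrite('pics/y3.png',cv2.resize(np.hstack([P[0]['img'][120:300,130:330],P[1]['img'][200:380,230:430]]),None,fx=2,fy=2))
E
```

```text
shift [0.0026 0.0045 0.0539] rot [-0.5  0.4  0. ] tcp [0.6074 0.3045 0.0724]
shift [0.0026 0.0046 0.0569] rot [-0.5  0.4  0. ] tcp [0.6074 0.3045 0.0694]
sleeve_y2 [0.6094 0.3066 0.0683] yawdeg 3.9 cost 2.065 conf [0.82, 0.98]
stage [ 0.6063  0.2128 -0.0368] yawdeg -2.1 cost 0.284 conf [0.92, 0.75]
```

View pics/y3.png

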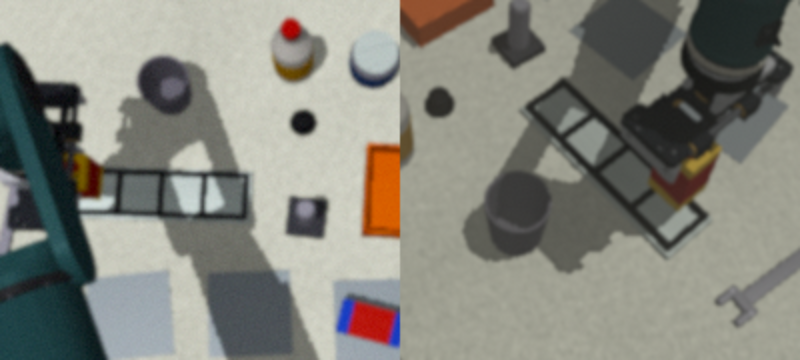

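Emit:
{"api": "servo_tool", "payload": {"commands": [0,0,0,0,0,0,0.03,0,0,0.02,0,0,0,0.03,0,0,0.04,0,0,0,0.03,0,0,0.05,0,0,0,0.03,0,0,0.05,0,0,0,0.03,0,0,0.05,0,0,0,0.03]}}

```text
time: 28.2
tool_pos: [0.6073, 0.3048, 0.0838]
ee_rot: [3.138, 0.0, 1.545]
wrist_force: [0.5, -0.1, -1.0]
width: 0.0454
finger_force: 29.9
```

```bash
python3 - <<'E'
from h import *
P=grab('y3')
sdeltas(([*bay(4),.057],88.5,0),([*bay(4),.053],88.5,0)); fit('sleeve_y2',UP(.024),P[1:]);fit('sleeve_y2',UP(.024),P[:1])
cv2.imwrite('pics/y4.png',cv2.resize(np.hstack([P[0]['img'][150:250,130:290],P[1]['img'][240:340,290:450]]),None,fx=2.5,fy=2.5))
E
```

```text
shift [-0.0004 -0.0002  0.0121] rot [0.3 0.  0. ] tcp [0.6074 0.3045 0.0724]
shift [-0.0004 -0.0002  0.0161] rot [0.3 0.  0. ] tcp [0.6074 0.3045 0.0684]
sleeve_y2 [0.6131 0.315  0.3742] yawdeg 21.4 cost 0.956 conf [0.66]
sleeve_y2 [0.602  0.2852 0.9151] yawdeg 52.4 cost 0.848 conf [0.73]
```

View pics/y4.png

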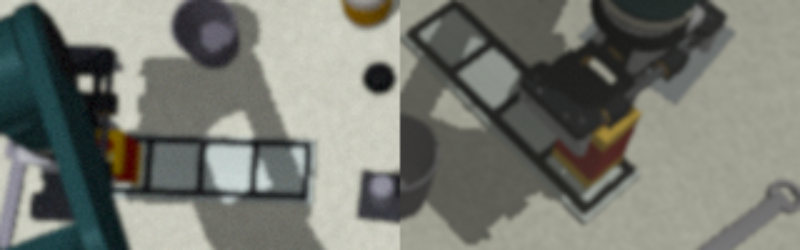

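Emit:
{"api": "servo_tool", "payload": {"commands": [0,0,0.006,0,0,0,0.03,0,0,0.011,0,0,0,0.03,0,0,0.016,0,0,0,0.03,0,0,0.016,0,0,0,0.03]}}

```text
time: 28.9
tool_pos: [0.6069, 0.3045, 0.0686]
ee_rot: [3.139, 0.001, 1.545]
wrist_force: [-2.0, -1.5, 3.4]
width: 0.0456
finger_force: 30.0
```

Emit:
{"api": "servo_tool", "payload": {"commands": [0,0,0,0,0,0,0.06,0,0,0,0,0,0,0.06,0,0,0,0,0,0,0.06,0,0,-0.04,0,0,0,0.07,0,0,-0.1,0,0,0,0.07,0,0,-0.15,0,0,0,0.07,-0.06,0,-0.15,0,0,0,0.07,-0.12,0,-0.15,0,0,0,0.07,-0.18,0,-0.15,0,0,0,0.07,-0.24,0,-0.15,0,0,0,0.07]}}

```text
time: 30.15
tool_pos: [0.6002, 0.0631, 0.2175]
ee_rot: [3.138, 0.001, 1.546]
wrist_force: [-0.5, -0.4, -0.1]
width: 0.0697
finger_force: 0.0
```

```bash
python3 - <<'E'
from h import *
P=grab('y5')
for p in P: fit('sleeve_y2',UP(.008),[p]); fit('sleeve_g1',LY,[p],(1.6,1.8))
print(bay(4))
y=100.2;u=np.array([np.cos(np.radians(y)),np.sin(np.radians(y)),0])
g=np.array([.4197,-.2602,.024])+.02*u+[0,0,.003]
deltas((g+[0,0,.13],y,-30))
E
```

```text
sleeve_y2 [ 0.6041  0.3035 -0.0258] yawdeg -1.5 cost 0.025 conf [0.57]
sleeve_g1 [ 0.4188 -0.2603  1.7667] yawdeg 101.2 cost 0.01 conf [0.8]
sleeve_y2 [0.6067 0.3058 0.0089] yawdeg 0.5 cost 0.01 conf [0.68]
sleeve_g1 [ 0.4192 -0.2823  0.5547] yawdeg 31.8 cost 0.738 conf [0.67]
[0.60743446 0.30496813]
shift [-0.3147 -0.1761  0.067 ] rot [ -2.9 -29.9 -11.4]
```

Emit:
{"api": "servo_tool", "payload": {"commands": [-0.315,-0.176,0.067,-2.9,-29.9,-11.4,0.07,-0.315,-0.176,0.067,-2.9,-29.9,-11.4,0.07,-0.315,-0.176,0.067,-2.9,-29.9,-11.4,0.07,-0.315,-0.176,0.067,-2.9,-29.9,-11.4,0.07,-0.315,-0.176,0.067,-2.9,-29.9,-11.4,0.07,-0.315,-0.176,0.067,-2.9,-29.9,-11.4,0.07,-0.315,-0.176,0.067,-2.9,-29.9,-11.4,0.07,-0.315,-0.176,0.067,-2.9,-29.9,-11.4,0.07]}}

```text
time: 31.45
tool_pos: [0.4176, -0.2446, 0.1507]
ee_rot: [3.14, 0.525, 1.749]
wrist_force: [0.6, -0.0, 0.2]
width: 0.0702
finger_force: 0.0
```

```bash
python3 - <<'E'
from h import *
P=grab()
for p in P: fit('sleeve_g1',LY,[p],(1.6,1.8))
y=101;u=np.array([np.cos(np.radians(y)),np.sin(np.radians(y)),0])
g=np.array([.4200,-.2602,.024])+.02*u+[0,0,.003]
deltas((g+[0,0,.13],y,-30),(g+[0,0,.05],y,-30),(g,y,-30))
E
```

```text
sleeve_g1 [ 0.4217 -0.2724  1.7411] yawdeg 99.8 cost 1.388 conf [0.65]
sleeve_g1 [ 0.4235 -0.257   1.7438] yawdeg 99.9 cost 0.017 conf [0.75]
shift [ 0.0003 -0.0011  0.0005] rot [-0.3  0.1 -0.6]
shift [ 0.0404 -0.0011  0.0697] rot [-0.3  0.1 -0.6]
shift [ 0.0655 -0.0011  0.113 ] rot [-0.3  0.1 -0.6]
```

Emit:
{"api": "servo_tool", "payload": {"commands": [0.0404,0,0.0697,0,0,0,0.07,0.0404,0,0.0697,0,0,0,0.07,0.0404,0,0.0697,0,0,0,0.07,0.055,0,0.094,0,0,0,0.07,0.0655,0,0.1125,0,0,0,0.07,0.0655,0,0.1125,0,0,0,0.07,0.0655,0,0.1125,0,0,0,0.03,0.0655,0,0.1125,0,0,0,0.03,0.0655,0,0.1125,0,0,0,0.03,0.0655,0,0.1125,0,0,0,0.03]}}

```text
time: 32.9
tool_pos: [0.4179, -0.2457, 0.0218]
ee_rot: [3.138, 0.527, 1.747]
wrist_force: [0.3, 2.6, 5.6]
width: 0.0462
finger_force: 29.8
```

Emit:
{"api": "servo_tool", "payload": {"commands": [0,0,0,0,0,0,0.03,0,0,0,0,0,0,0.03]}}

```text
time: 33.15
tool_pos: [0.4179, -0.2457, 0.0218]
ee_rot: [3.139, 0.527, 1.747]
wrist_force: [0.0, 1.8, 6.2]
width: 0.0459
finger_force: 29.8
```

```bash
python3 - <<'E'
from h import *
hold([.421,-.2588,.024],100.5)
sdeltas(([.421,-.2588,.20],100.5,-30),([*PIN,.20],SY,60))
E
```

```text
d [-0.0127  0.      0.0049] yaw off -0.3
shift [-0.0885  0.0011 -0.1522] rot [-0.   0.2 -0.3] tcp [ 0.4186 -0.2456  0.1979]
shift [ 0.0881  0.1968 -0.2723] rot [-28.2  63.3 106.4] tcp [ 0.5733 -0.0013  0.2134]
```

Emit:
{"api": "servo_tool", "payload": {"commands": [-0.02,0,-0.035,0,0,0,0.03,-0.05,0,-0.087,0,0,0,0.03,-0.088,0.001,-0.152,0,0,0,0.03,0.088,0.197,-0.272,-28.2,63.3,106.4,0.03,0.088,0.197,-0.272,-28.2,63.3,106.4,0.03,0.088,0.197,-0.272,-28.2,63.3,106.4,0.03,0.088,0.197,-0.272,-28.2,63.3,106.4,0.03,0.088,0.197,-0.272,-28.2,63.3,106.4,0.03,0.088,0.197,-0.272,-28.2,63.3,106.4,0.03,0.088,0.197,-0.272,-28.2,63.3,106.4,0.03]}}

```text
time: 34.4
tool_pos: [0.5724, -0.0009, 0.2099]
ee_rot: [2.739, -0.404, 0.833]
wrist_force: [-0.2, 0.3, -2.1]
width: 0.046
finger_force: 29.8
```

```bash
python3 - <<'E'
from h import *
sdeltas(([*PIN,.20],SY,60))
E
```

```text
shift [ 0.0017  0.0021 -0.0025] rot [-11.6  26.   43. ] tcp [ 0.5733 -0.0013  0.2134]
```

Emit:
{"api": "servo_tool", "payload": {"commands": [0.0017,0.001,-0.0025,-11.6,26,43,0.03,0.0017,0.001,-0.0025,-11.6,26,43,0.03,0.0017,0.001,-0.0025,-11.6,26,43,0.03,0.0017,0.001,-0.0025,-11.6,26,43,0.03,0.0017,0.001,-0.0025,-11.6,26,43,0.03,0.0017,0.001,-0.0025,-11.6,26,43,0.03,0.0017,0.001,-0.0025,-11.6,26,43,0.03,0.0017,0.001,-0.0025,-11.6,26,43,0.03]}}

```text
time: 35.4
tool_pos: [0.574, -0.0013, 0.2158]
ee_rot: [3.132, -1.048, -0.015]
wrist_force: [0.5, 0.0, -0.9]
width: 0.0458
finger_force: 29.8
```

```bash
python3 - <<'E'
from h import *
P=grab('g'); fit('sleeve_g1',UP(.155),P[:1]); fit('sleeve_g1',UP(.155),P[1:])
sdeltas(([*PIN,.152],SY,60),([*PIN,.112],SY,60))
E
```

```text
sleeve_g1 [ 0.5698 -0.003  -0.0479] yawdeg -2.7 cost 0.106 conf [0.86]
sleeve_g1 [ 0.5723 -0.0035 -0.2753] yawdeg -15.8 cost 0.105 conf [0.91]
shift [-0.0433 -0.0002  0.0246] rot [-0.  -0.   0.3] tcp [ 0.5733 -0.0013  0.1654]
shift [-0.0779 -0.0003  0.0446] rot [-0.  -0.   0.3] tcp [ 0.5733 -0.0013  0.1254]
```

Emit:
{"api": "servo_tool", "payload": {"commands": [-0.022,-0.0005,0.012,0,0,0,0.03,-0.043,-0.001,0.0245,0,0,0,0.03,-0.043,-0.001,0.0245,0,0,0,0.03,-0.051,-0.001,0.029,0,0,0,0.03,-0.058,-0.001,0.033,0,0,0,0.03,-0.065,-0.001,0.037,0,0,0,0.03,-0.072,-0.001,0.041,0,0,0,0.03,-0.078,-0.001,0.0445,0,0,0,0.03,-0.078,-0.001,0.0445,0,0,0,0.03]}}

```text
time: 36.72
tool_pos: [0.5735, -0.0002, 0.126]
ee_rot: [3.135, -1.049, -0.017]
wrist_force: [0.6, 1.9, -1.9]
width: 0.0459
finger_force: 29.8
```

Emit:
{"api": "servo_tool", "payload": {"commands": [-0.004,0,0.0023,0,0,0,0.03,-0.008,0,0.0046,0,0,0,0.03,-0.012,0,0.007,0,0,0,0.03,-0.017,0,0.01,0,0,0,0.03,-0.017,0,0.01,0,0,0,0.03]}}

```text
time: 37.35
tool_pos: [0.5734, -0.0011, 0.1073]
ee_rot: [3.139, -1.048, -0.018]
wrist_force: [2.4, 3.8, -1.0]
width: 0.0459
finger_force: 29.9
```

Emit:
{"api": "servo_tool", "payload": {"commands": [-0.004,0,0.0023,0,0,0,0.03,-0.008,0,0.0046,0,0,0,0.03,-0.008,0,0.0046,0,0,0,0.03]}}

```text
time: 37.72
tool_pos: [0.5732, -0.0014, 0.0994]
ee_rot: [-3.138, -1.048, -0.018]
wrist_force: [4.4, 6.7, -1.8]
width: 0.0459
finger_force: 30.0
```

Emit:
{"api": "servo_tool", "payload": {"commands": [-0.004,-0.0007,0.0023,0,0,0,0.03,-0.008,-0.001,0.0046,0,0,0,0.03,-0.012,-0.0015,0.007,0,0,0,0.03,-0.016,-0.002,0.0092,0,0,0,0.03,-0.02,-0.002,0.0115,0,0,0,0.03,-0.0225,-0.002,0.013,0,0,0,0.03,-0.0225,-0.002,0.013,0,0,0,0.03]}}

```text
time: 38.6
tool_pos: [0.5737, -0.0015, 0.0746]
ee_rot: [-3.137, -1.053, -0.013]
wrist_force: [1.4, 7.6, 2.5]
width: 0.0458
finger_force: 30.0
```

Emit:
{"api": "servo_tool", "payload": {"commands": [0,0,0,0,0,0,0.06,0,0,0,0,0,0,0.06,0,0,0,0,0,0,0.06,0,0,-0.05,0,0,0,0.07,0,0,-0.09,0,0,0,0.07,0.06,0,-0.12,0,0,0,0.07,0.11,0,-0.15,0,0,0,0.07,0.11,0,-0.15,0,0,0,0.07,0.11,0,-0.15,0,0,0,0.07]}}

```text
time: 39.72
tool_pos: [0.5001, -0.0039, 0.2457]
ee_rot: [3.138, -1.052, -0.014]
wrist_force: [0.6, -1.4, 3.7]
width: 0.0696
finger_force: 0.0
```

```bash
python3 - <<'E'
from h import *
P=grab('g2')
for z in(.015,.02,.025): fit('sleeve_g1',UP(z),P); 
deltas(([*PIN,.20],88.5,0))
E
```

```text
sleeve_g1 [ 0.5706 -0.0016 -0.002 ] yawdeg -0.1 cost 0.38 conf [0.54, 0.86]
sleeve_g1 [ 0.5703 -0.0014  0.0109] yawdeg 0.6 cost 0.434 conf [0.54, 0.86]
sleeve_g1 [ 0.5707 -0.0006  0.0751] yawdeg 4.3 cost 0.511 conf [0.54, 0.86]
shift [-0.0039 -0.0024  0.0862] rot [ 46.2 -46.9 -80.5]
```

Green is home on the foot.

Emit:
{"api": "servo_tool", "payload": {"commands": [-0.004,-0.0024,0.086,46.2,-46.9,-80.5,0.07,-0.004,-0.0024,0.086,46.2,-46.9,-80.5,0.07,-0.004,-0.0024,0.086,46.2,-46.9,-80.5,0.07,-0.004,-0.0024,0.086,46.2,-46.9,-80.5,0.07,-0.004,-0.0024,0.086,46.2,-46.9,-80.5,0.07,-0.004,-0.0024,0.086,46.2,-46.9,-80.5,0.07,-0.004,-0.0024,0.086,46.2,-46.9,-80.5,0.07,-0.004,-0.0024,0.086,46.2,-46.9,-80.5,0.07,-0.004,-0.0024,0.086,46.2,-46.9,-80.5,0.07,-0.004,-0.0024,0.086,46.2,-46.9,-80.5,0.07]}}

```text
time: 41.38
tool_pos: [0.5719, -0.0012, 0.1934]
ee_rot: [-3.14, 0.003, 1.549]
wrist_force: [0.0, -1.0, 0.2]
width: 0.0702
finger_force: 0.0
```

```bash
python3 - <<'E'
from h import *
deltas(([*PIN,.20],88.5,0),([*PIN,.08],88.5,0))
E
```

```text
shift [ 0.     -0.0007  0.0014] rot [-0.1  0.2  0.3]
shift [ 0.0004 -0.0005  0.1214] rot [-0.1  0.2  0.3]
```

Emit:
{"api": "servo_tool", "payload": {"commands": [0,-0.0006,0.05,0,0,0,0.07,0,-0.0006,0.09,0,0,0,0.07,0,-0.0006,0.1214,0,0,0,0.07,0,-0.0006,0.1214,0,0,0,0.07,0,-0.0006,0.1214,0,0,0,0.03,0,-0.0006,0.1214,0,0,0,0.03,0,-0.0006,0.1214,0,0,0,0.03,0,-0.0006,0.1214,0,0,0,0.03,0,-0.0006,0.1214,0,0,0,0.03]}}

```text
time: 42.5
tool_pos: [0.5723, -0.0018, 0.0748]
ee_rot: [3.137, 0.001, 1.545]
wrist_force: [0.6, 0.0, 6.0]
width: 0.0461
finger_force: 29.9
```

```bash
python3 - <<'E'
from h import *
hold([*PIN,.060],88.5)
sdeltas(([*PIN,.165],88.5,0),([*bay(2),.165],88.5,0),([*bay(2),.053],88.5,0))
E
```

```text
d [0.0006 0.     0.0148] yaw off 0.0
shift [-0.0002 -0.0006 -0.105 ] rot [0.3 0.1 0. ] tcp [ 0.5712 -0.0018  0.1798]
shift [ 0.1828  0.0277 -0.1051] rot [0.3 0.1 0. ] tcp [0.6042 0.1804 0.1798]
shift [0.183  0.0271 0.0069] rot [0.3 0.1 0. ] tcp [0.6042 0.1804 0.0678]
```

Emit:
{"api": "servo_tool", "payload": {"commands": [0,0,-0.04,0,0,0,0.03,0,0,-0.08,0,0,0,0.03,0,0,-0.11,0,0,0,0.03,0.09,0.014,-0.105,0,0,0,0.03,0.183,0.0275,-0.105,0,0,0,0.03,0.183,0.0275,-0.105,0,0,0,0.03,0.183,0.0275,-0.105,0,0,0,0.03,0.183,0.0275,-0.06,0,0,0,0.03,0.183,0.0275,-0.02,0,0,0,0.03,0.183,0.0275,-0.011,0,0,0,0.03]}}

```text
time: 43.75
tool_pos: [0.6004, 0.179, 0.0791]
ee_rot: [-3.134, 0.004, 1.544]
wrist_force: [-1.0, 0.6, -2.2]
width: 0.0457
finger_force: 29.9
```

Emit:
{"api": "servo_tool", "payload": {"commands": [0,0,0,0,0,0,0.03,0,0,0.006,0,0,0,0.03,0,0,0.012,0,0,0,0.03,0,0,0.0175,0,0,0,0.03,0,0,0.0175,0,0,0,0.03]}}

```text
time: 44.38
tool_pos: [0.6041, 0.1806, 0.0678]
ee_rot: [3.138, 0.001, 1.545]
wrist_force: [0.1, -1.2, 3.3]
width: 0.0458
finger_force: 30.0
```

Touching the floor as expected; release and retreat toward blue.

Emit:
{"api": "servo_tool", "payload": {"commands": [0,0,0,0,0,0,0.06,0,0,0,0,0,0,0.06,0,0,0,0,0,0,0.06,0,0,-0.04,0,0,0,0.07,0,0,-0.1,0,0,0,0.07,0,0,-0.15,0,0,0,0.07,-0.06,0,-0.15,0,0,0,0.07,-0.12,0,-0.15,0,0,0,0.07,-0.18,0,-0.15,0,0,0,0.07,-0.24,0,-0.15,0,0,0,0.07]}}

```text
time: 45.62
tool_pos: [0.5967, -0.0609, 0.2165]
ee_rot: [3.14, 0.001, 1.545]
wrist_force: [1.5, -0.1, 0.3]
width: 0.0703
finger_force: 0.0
```

```bash
python3 - <<'E'
from h import *
P=grab('g5')
for p in P: fit('sleeve_g1',UP(.008),[p]); fit('sleeve_y2',UP(.008),[p]); fit('sleeve_b1',LY,[p],(1.1,1.3,1.6)); fit('sleeve_w2',UP(.004),[p])
y=75.5;u=np.array([np.cos(np.radians(y)),np.sin(np.radians(y)),0])
g=np.array([.4207,-.0921,.024])+.02*u+[0,0,.003]
deltas((g+[0,0,.13],y,-30))
cv2.imwrite('pics/g5.png',cv2.resize(np.hstack([P[0]['img'][120:320,150:350],P[1]['img'][130:330,250:450]]),None,fx=2,fy=2))
E
```

```text
sleeve_g1 [ 0.6003  0.1808 -0.0725] yawdeg -4.2 cost 0.033 conf [0.58]
sleeve_y2 [ 0.6031  0.303  -0.1335] yawdeg -7.7 cost 0.041 conf [0.85]
sleeve_b1 none
sleeve_w2 [ 0.6064 -0.2786 -0.1086] yawdeg -6.2 cost 0.03 conf [0.94]
sleeve_g1 [0.6044 0.1822 0.0465] yawdeg 2.7 cost 0.017 conf [0.68]
sleeve_y2 [0.6072 0.306  0.0276] yawdeg 1.6 cost 0.012 conf [0.89]
sleeve_b1 [ 0.4236 -0.0898  1.2932] yawdeg 74.1 cost 0.033 conf [0.58]
sleeve_w2 [ 0.6119 -0.2757 -0.1316] yawdeg -7.5 cost 0.006 conf [0.8]
shift [-0.0229 -0.172   0.0663] rot [  3.5 -29.8  12.8]
```

View pics/g5.png

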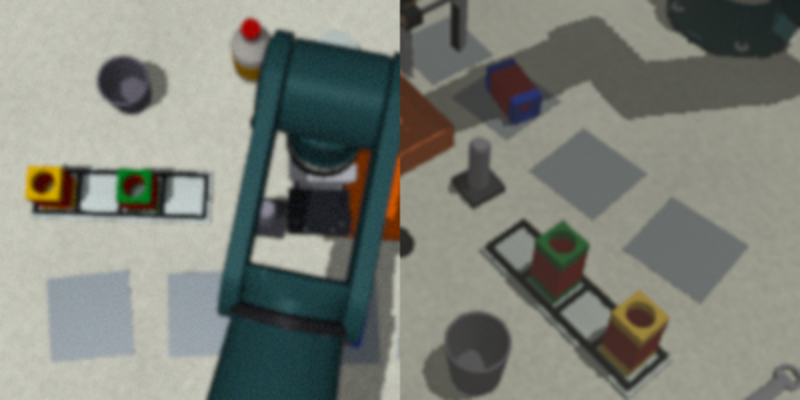

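Emit:
{"api": "servo_tool", "payload": {"commands": [-0.023,-0.172,0.066,3.5,-29.8,12.8,0.07,-0.023,-0.172,0.066,3.5,-29.8,12.8,0.07,-0.023,-0.172,0.066,3.5,-29.8,12.8,0.07,-0.023,-0.172,0.066,3.5,-29.8,12.8,0.07,-0.023,-0.172,0.066,3.5,-29.8,12.8,0.07,-0.023,-0.172,0.066,3.5,-29.8,12.8,0.07]}}

```text
time: 46.88
tool_pos: [0.4273, -0.0779, 0.1528]
ee_rot: [3.135, 0.521, 1.313]
wrist_force: [-0.7, 0.2, -0.4]
width: 0.0699
finger_force: 0.0
```

```bash
python3 - <<'E'
from h import *
P=grab()
for p in P: fit('sleeve_b1',LY,[p],(1.1,1.3,1.5))
y=75;u=np.array([np.cos(np.radians(y)),np.sin(np.radians(y)),0])
g=np.array([.4210,-.0918,.024])+.02*u+[0,0,.003]
deltas((g+[0,0,.13],y,-30),(g+[0,0,.05],y,-30),(g,y,-30))
E
```

```text
sleeve_b1 [ 0.418  -0.099   1.3395] yawdeg 76.7 cost 0.183 conf [0.72]
sleeve_b1 [ 0.4235 -0.0896  1.2511] yawdeg 71.7 cost 0.028 conf [0.88]
shift [ 0.0021 -0.0013  0.0005] rot [ 0.3 -0.1  0.2]
shift [ 0.042  -0.0015  0.0698] rot [ 0.3 -0.1  0.2]
shift [ 0.067  -0.0017  0.1132] rot [ 0.3 -0.1  0.2]
```

Emit:
{"api": "servo_tool", "payload": {"commands": [0.042,-0.001,0.0697,0,0,0.5,0.07,0.042,-0.001,0.0697,0,0,0.5,0.07,0.042,-0.001,0.0697,0,0,0.5,0.07,0.056,-0.001,0.094,0,0,0.5,0.07,0.067,-0.001,0.1128,0,0,0.5,0.07,0.067,-0.001,0.1128,0,0,0.5,0.07,0.067,-0.001,0.1128,0,0,0.5,0.03,0.067,-0.001,0.1128,0,0,0.5,0.03,0.067,-0.001,0.1128,0,0,0.5,0.03,0.067,-0.001,0.1128,0,0,0.5,0.03]}}

```text
time: 48.32
tool_pos: [0.4254, -0.0761, 0.0205]
ee_rot: [3.132, 0.523, 1.304]
wrist_force: [0.7, 1.5, 4.7]
width: 0.0459
finger_force: 29.8
```

Emit:
{"api": "servo_tool", "payload": {"commands": [0,0,0,0,0,0,0.03,0,0,0,0,0,0,0.03]}}

```text
time: 48.58
tool_pos: [0.4254, -0.0761, 0.0205]
ee_rot: [3.132, 0.523, 1.304]
wrist_force: [0.9, 1.5, 6.2]
width: 0.046
finger_force: 29.8
```

```bash
python3 - <<'E'
from h import *
hold([.4212,-.0916,.024],75)
sdeltas(([.4212,-.0916,.20],75,-30),([*PIN,.20],SY,60))
E
```

```text
d [-0.0157  0.      0.005 ] yaw off 0.0
shift [-0.088   0.0014 -0.1524] rot [ 0.4 -0.  -0.2] tcp [ 0.4254 -0.0761  0.1965]
shift [-0.0012  0.1264 -0.224 ] rot [-21.3  74.8  81. ] tcp [ 0.5747 -0.0013  0.216 ]
```

Emit:
{"api": "servo_tool", "payload": {"commands": [-0.02,0,-0.035,0,0,0,0.03,-0.05,0,-0.087,0,0,0,0.03,-0.088,0.001,-0.152,0,0,0,0.03,-0.001,0.126,-0.224,-21.3,74.8,81,0.03,-0.001,0.126,-0.224,-21.3,74.8,81,0.03,-0.001,0.126,-0.224,-21.3,74.8,81,0.03,-0.001,0.126,-0.224,-21.3,74.8,81,0.03,-0.001,0.126,-0.224,-21.3,74.8,81,0.03,-0.001,0.126,-0.224,-21.3,74.8,81,0.03,-0.001,0.126,-0.224,-21.3,74.8,81,0.03]}}

```text
time: 49.82
tool_pos: [0.5726, -0.0012, 0.2127]
ee_rot: [2.854, -0.535, 0.531]
wrist_force: [0.4, -0.1, -1.9]
width: 0.0463
finger_force: 29.8
```

```bash
python3 - <<'E'
from h import *
sdeltas(([*PIN,.20],SY,60))
E
```

```text
shift [ 0.0033  0.0017 -0.0016] rot [-7.  24.9 26.4] tcp [ 0.5747 -0.0013  0.216 ]
```

Emit:
{"api": "servo_tool", "payload": {"commands": [0.003,0.001,-0.0016,-7,24.9,26.4,0.03,0.003,0.001,-0.0016,-7,24.9,26.4,0.03,0.003,0.001,-0.0016,-7,24.9,26.4,0.03,0.003,0.001,-0.0016,-7,24.9,26.4,0.03,0.003,0.001,-0.0016,-7,24.9,26.4,0.03,0.003,0.001,-0.0016,-7,24.9,26.4,0.03,0.003,0.001,-0.0016,-7,24.9,26.4,0.03]}}

```text
time: 50.7
tool_pos: [0.5759, -0.0008, 0.2183]
ee_rot: [3.134, -1.048, -0.015]
wrist_force: [-0.1, -0.8, -1.6]
width: 0.0461
finger_force: 29.8
```

```bash
python3 - <<'E'
from h import *
P=grab('b'); fit('sleeve_b1',UP(.155),P[:1]); fit('sleeve_b1',UP(.155),P[1:])
sdeltas(([*PIN,.152],SY,60),([*PIN,.112],SY,60))
E
```

```text
sleeve_b1 [ 0.5699 -0.0017 -0.0482] yawdeg -2.8 cost 0.14 conf [0.85]
sleeve_b1 [ 0.5719 -0.0045  0.05  ] yawdeg 2.9 cost 0.094 conf [0.65]
shift [-0.0435  0.0003  0.0241] rot [-0.1 -0.   0.3] tcp [ 0.5747 -0.0013  0.168 ]
shift [-0.0782  0.0002  0.0441] rot [-0.1 -0.   0.3] tcp [ 0.5747 -0.0013  0.128 ]
```

Emit:
{"api": "servo_tool", "payload": {"commands": [-0.022,-0.0003,0.012,0,0,0,0.03,-0.0435,-0.0005,0.0242,0,0,0,0.03,-0.0435,-0.0005,0.0242,0,0,0,0.03,-0.051,-0.0005,0.0285,0,0,0,0.03,-0.058,-0.0005,0.0325,0,0,0,0.03,-0.065,-0.0005,0.0365,0,0,0,0.03,-0.072,-0.0005,0.0405,0,0,0,0.03,-0.078,-0.0005,0.044,0,0,0,0.03,-0.078,-0.0005,0.044,0,0,0,0.03]}}

```text
time: 52.02
tool_pos: [0.5751, -0.0002, 0.129]
ee_rot: [3.136, -1.049, -0.017]
wrist_force: [0.6, 0.9, -1.9]
width: 0.0461
finger_force: 29.8
```

Emit:
{"api": "servo_tool", "payload": {"commands": [-0.004,0,0.0023,0,0,0,0.03,-0.008,0,0.0046,0,0,0,0.03,-0.012,0,0.007,0,0,0,0.03,-0.017,0,0.01,0,0,0,0.03,-0.017,0,0.01,0,0,0,0.03]}}

```text
time: 52.65
tool_pos: [0.5775, -0.0014, 0.1145]
ee_rot: [3.135, -1.056, -0.017]
wrist_force: [-0.3, 2.5, 5.0]
width: 0.0455
finger_force: 30.0
```

Emit:
{"api": "servo_tool", "payload": {"commands": [-0.004,0,0.0023,0,0,0,0.03,-0.006,0,0.0035,0,0,0,0.03,-0.006,0,0.0035,0,0,0,0.03]}}

```text
time: 53.02
tool_pos: [0.579, -0.0018, 0.113]
ee_rot: [3.14, -1.062, -0.016]
wrist_force: [-10.6, 7.3, 17.4]
width: 0.0459
finger_force: 30.0
```

Emit:
{"api": "servo_tool", "payload": {"commands": [0.008,0,-0.0046,0,0,0,0.03,0.008,0,-0.0046,0,0,0,0.06,0.008,0,-0.0046,0,0,0,0.06,0.008,0,-0.0046,0,0,0,0.06,0.008,0,-0.0046,0,0,0,0.06]}}

```text
time: 53.65
tool_pos: [0.5739, -0.0026, 0.111]
ee_rot: [3.139, -1.046, -0.017]
wrist_force: [-0.3, 0.5, 0.8]
width: 0.0598
finger_force: 0.0
```

```bash
python3 - <<'E'
from h import *
P=grab(); print(state()[2]['tool_pos'])
for z in(.015,.035,.05,.055,.06): print(z); fit('sleeve_b1',UP(z),P)
E
```

```text
[ 0.57388642 -0.00254219  0.11103308]
0.015
sleeve_b1 [ 0.5727 -0.0057 -0.1047] yawdeg -6.0 cost 0.656 conf [0.6, 0.86]
0.035
sleeve_b1 [ 0.5697 -0.0061 -0.0822] yawdeg -4.7 cost 0.311 conf [0.6, 0.86]
0.05
sleeve_b1 [ 0.5702 -0.0044 -0.0751] yawdeg -4.3 cost 0.187 conf [0.6, 0.86]
0.055
sleeve_b1 [ 0.5707 -0.0037 -0.0388] yawdeg -2.2 cost 0.214 conf [0.6, 0.86]
0.06
sleeve_b1 [ 0.571  -0.0033 -0.0065] yawdeg -0.4 cost 0.273 conf [0.6, 0.86]
```

Emit:
{"api": "servo_tool", "payload": {"commands": [0.002,0,0,0,0,0,0.03,0.002,0,0,0,0,0,0.03,0.002,0,0,0,0,0,0.03,0.002,0,0,0,0,0,0.03]}}

```text
time: 54.75
tool_pos: [0.5752, -0.0023, 0.1137]
ee_rot: [3.139, -1.047, -0.017]
wrist_force: [0.3, 1.9, 1.1]
width: 0.0466
finger_force: 29.8
```

```bash
python3 - <<'E'
from h import *
hold([*PIN,.1],-91)
sdeltas(([*PIN,.17],SY,60),([.605,-.16,.17],-3.5,60),([.605,-.16,.055],-3.5,60))
E
```

```text
d [-0.0139  0.      0.0033] yaw off 57.3
shift [ 0.0606 -0.0009 -0.035 ] rot [-0.3  0.   0.3] tcp [ 0.5753 -0.0013  0.1837]
shift [ 0.0788  0.1574 -0.0031] rot [-2.   0.   1.3] tcp [ 0.6091 -0.1602  0.1837]
shift [-0.0207  0.1572  0.0545] rot [-2.   0.   1.3] tcp [ 0.6091 -0.1602  0.0687]
```

Emit:
{"api": "servo_tool", "payload": {"commands": [0.03,0,-0.018,0,0,0,0.03,0.063,0,-0.036,0,0,0,0.03,0.066,0,-0.037,0,0,0,0.03,0.079,0.157,-0.003,-2,0,1,0.03,0.079,0.157,-0.003,-2,0,1,0.03,0.079,0.157,-0.003,-2,0,1,0.03,0.079,0.157,-0.003,-2,0,1,0.03,0.079,0.157,-0.003,-2,0,1,0.03,0.03,0.157,0.025,-2,0,1,0.03,0.03,0.157,0.025,-2,0,1,0.03]}}

```text
time: 56.0
tool_pos: [0.6054, -0.1558, 0.1189]
ee_rot: [-3.135, -1.035, -0.061]
wrist_force: [0.4, 0.3, -2.1]
width: 0.0458
finger_force: 30.0
```

```bash
python3 - <<'E'
from h import *
sdeltas(([.605,-.16,.055],-3.5,60))
E
```

```text
shift [-0.0412  0.0044  0.029 ] rot [-0.4  0.7  0. ] tcp [ 0.6091 -0.1602  0.0687]
```

Emit:
{"api": "servo_tool", "payload": {"commands": [-0.025,0,0.015,0,0,0,0.03,-0.045,0,0.026,0,0,0,0.03,-0.053,0,0.031,0,0,0,0.03,-0.053,0,0.031,0,0,0,0.03,-0.053,0,0.031,0,0,0,0.058,-0.053,0,0.031,0,0,0,0.058,-0.053,0,0.031,0,0,0,0.058,-0.053,0,-0.02,0,0,0,0.058,0,0,-0.08,0,0,0,0.07,0.05,0,-0.1,0,0,0,0.07]}}

```text
time: 57.25
tool_pos: [0.5456, -0.1559, 0.2039]
ee_rot: [3.139, -1.042, -0.058]
wrist_force: [1.8, -0.0, 1.0]
width: 0.0699
finger_force: 0.0
```

Emit:
{"api": "servo_tool", "payload": {"commands": [0.06,0,-0.06,0,0,0,0.07,0.1,0,-0.1,0,0,0,0.07,0.1,0,-0.1,0,0,0,0.07,0.1,0,-0.1,0,0,0,0.07]}}

```text
time: 57.75
tool_pos: [0.5111, -0.1536, 0.3432]
ee_rot: [3.13, -1.048, -0.048]
wrist_force: [-1.4, -0.4, 0.4]
width: 0.0699
finger_force: 0.0
```

```bash
python3 - <<'E'
from h import *
P=grab('end')
for p in P:
    for n,z in(('sleeve_b1',.004),('sleeve_w2',.004),('sleeve_g1',.008),('sleeve_y2',.008)): fit(n,UP(z),[p])
cv2.imwrite('pics/end.png',np.hstack([cv2.resize(P[0]['img'][120:270,150:410],None,fx=1.5,fy=1.5),cv2.resize(P[1]['img'][110:350,190:410],(390,225))[:, :]]))
cv2.imwrite('pics/end.png',cv2.resize(np.vstack([P[0]['img'][120:270,150:410],P[1]['img'][130:330,180:440]]),None,fx=1.7,fy=1.7))
E
```

```text
sleeve_b1 [ 0.6047 -0.1618 -0.1211] yawdeg -6.9 cost 0.05 conf [0.83]
sleeve_w2 [ 0.6077 -0.2783 -0.0472] yawdeg -2.7 cost 0.051 conf [0.65]
sleeve_g1 [0.6008 0.1797 0.0262] yawdeg 1.5 cost 0.044 conf [0.75]
sleeve_y2 [ 0.6023  0.3035 -0.0842] yawdeg -4.8 cost 0.036 conf [0.85]
sleeve_b1 [ 0.6096 -0.1586 -0.2045] yawdeg -11.7 cost 0.013 conf [0.73]
sleeve_w2 none
sleeve_g1 [0.6038 0.1812 0.0754] yawdeg 4.3 cost 0.024 conf [0.67]
sleeve_y2 [0.6066 0.3066 0.0549] yawdeg 3.1 cost 0.007 conf [0.72]
```

View pics/end.png

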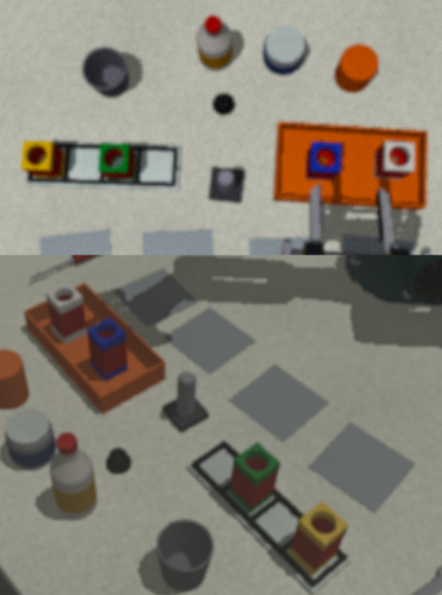

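The picture shows yellow and green standing in their bays, and white and blue in the bin. The bench is otherwise undisturbed.

```bash
python3 -c "
from bench import close_job
print(close_job())"
```

```text
the job is handed in; nothing more can be done
None
```

I tried all four sleeves in order and handed the job in: white and blue stuck half-way and are in the reject bin, and yellow (bay 4) and green (bay 2) went home and stand upright in their bays.

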